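Sanitise the shared tuner

TASK

Lay the black tuner flat inside the open drawer of the white sanitiser, without dropping it, and push the drawer fully shut. Then slide the child-lock tab on the sloping panel aside, press the start button under it fully down and let it come up, and slide the tab fully back over the button. Leave the sanding block, the hinged tin and the roll of tape where they are, and never press the button while the drawer is open.

Things in the scene. Friction and masses are not known exactly. Their poses are not given: they have to be found in the camera images.
- sanitiser: White sanitiser fixed on the table, 166 mm deep (x), 360 mm wide (y). Origin on the table under it; z up, its front faces -x (the robot), +y is the robot's left. Left part (y 10 to 190 mm): drawer housing, 75 mm high, front at x -83 mm. Right part (y -170 to 10 mm): control pod, its panel sloping 35 degrees from low in front (x -80, z 20) to high behind (x 30, z 97 mm).
- hood_edge (a point): Middle of the front lower edge of the flat hood over the sloping panel; axes as the sanitiser's. The hood's underside is 130 mm above the table; it starts 56 mm in front of the sanitiser's origin, runs back and spans the pod's whole 180 mm width. It covers the tab and button from straight above: reach them along the panel's normal, tool tilted about 25 to 45 degrees.
- tuner_center (a point): Black hand-held tuner, a flat loose box 60 x 100 x 18 mm lying flat on the bare table, 85 g. Point at its centre, half-way up; x along the 60 mm width (grip across this), y along the 100 mm length, z up. Starts to the right of the sanitiser, either nearer or farther from the robot; the grey and brown sanding block lies in the other of these two places.
- tray_floor (a point): Centre of the drawer's inner floor, 13 mm above the table; moves with the drawer, axes as the sanitiser's. Inner floor 150 mm (x) by 152 mm (y); walls 30 mm above the floor, 4 mm thick. Pulled out, about 125 to 140 mm of its length lies clear in front of the housing; the middle of this clear part is about 8 mm in front (-x) of this point.
- drawer_front (a point): Centre of the outer face of the drawer's upright front plate (176 mm wide, 62 mm high, its centre 38 mm above the table); axes as the sanitiser's. Push here along the sanitiser's +x.
- drawer (a joint): How far the drawer is pulled out, m: 0 fully shut, 0.145 fully out. Stays where it is left; takes about 2 to 4 N to move.
- tab_rib (a point): Centre of the upright grip rib on the grey child-lock tab, 23 mm off the panel. The tab is a plate 50 x 50 x 4 mm parallel to the panel, its top 14 mm off it; the rib on it is 12 mm thick (y), 34 mm long up the slope (x), 18 mm tall (z). Axes: x up the slope, y the sanitiser's y, z the panel's normal. Guide rails 17 mm high lie 26 to 34 mm up- and downslope of it.
- lock_tab (a joint): How far the tab is slid aside, m: 0 over the button (locked), 0.055 fully aside. It slides along the sanitiser's -y (to the robot's right); stays where it is left, about 1 N of friction.
- button_top (a point): Centre of the top face of the round start button, aluminium, 34 mm across, 8 mm off the panel when up; axes as the tab's, z the panel's normal. The tab covers it, with 2 mm between them, when locked.
- start_button (a joint): How far the button is pressed, m: 0 up, 0.006 fully down. Pressed along the panel's normal against a spring, about 5 N when down; springs back up.
- sanding_block: Bystander: cork sanding block in grey paper, 49 x 92 x 30 mm, loose; origin at the centre of its underside.
- hinged_tin: Bystander: small red tin with a hinged lid, 70 x 100 x 23 mm, loose, on the blue mat; origin at the centre of its underside.
- masking_tape: Bystander: roll of pale tape lying flat, 103 mm across, 25 mm high, loose, on the blue mat; origin at the centre of its underside.
Mind the look-alikes: they are no part of the job. Of the things that look like the part that bears tuner_center, take the one that is farthest from the robot's base at the start.

How it is judged:
By the outcome, as a careful person would: the job done as asked, in the order asked, and still so for the second after the job is handed in, with the robot touching nothing.
It also fails if it takes over 72 s, if anything falls off the work surface, if the arm or the gripper's body presses on something with over 40 N, if the wrist force passes 120 N, or if a joint passes its speed limit or range.

ROBOT

A 7-joint arm with a two-finger parallel gripper is mounted at the origin on a cart in front of the work surface, level with it; the furniture and walls round the work are solid. World frame = base frame: x ahead of the robot, y to its left, z up, the work surface at z = 0. Lengths are in m, angles in rad, forces in N, time in s.
With the tool pointing down it reaches from about 0.425 to 0.925 m from the base axis. Payload 6.8 kg.
Tool frame: the origin (TCP) lies at the very end of the fingers, on their centre line; the grasp point (between the pads) lies 19 mm behind it; z points along the fingers, y is the line along which they close (so a half turn about z gives the same grasp; the last joint's range is limited). The gripper opens to 85 mm and grips with 20 to 120 N. Pads are 22 mm wide; open, the fingers measure 114 mm over their backs; the gripper's body (76 mm by 85 mm) begins 54 mm behind the grasp point. The pads swing forward as they close: fully open they stand 13 mm farther back than shut.
Start: joints at [-1.398, 0.477, 0.022, 1.555, -0.011, 1.109, -0.083], TCP at [0.187, 0.649, 0.231] pointing down, gripper open.
Joint ranges: [-2.96, 2.96], [-0.34, 2.1], [-1.41, 1.46], [0.24, 2.44], [-1.37, 4.51], [0.17, 1.92], [-2.96, 2.96]. Speed limits (rad/s): [2.39, 2.39, 3.14, 3.14, 3.14, 3.14, 3.14].

INTERFACE

Orientations are given as a unit quaternion [w, x, y, z].
In Python, from station import get_obs, read_camera, hand_in gives the robot as it stands.
- The arm moves only by the tool arm_command, never from a script. Its argument "commands" is one flat list of numbers, 7 for each row, row after row: the shift along the tool's x, y, z in m, then the turn, a rotation vector about the tool's x, y, z in degrees, then the opening, from 0 (shut) to 1 (fully open). In form: [tx, ty, tz, rx, ry, rz, fingers, tx, ty, tz, rx, ry, rz, fingers, ...]. A call has 1 to 8 rows; each row is the pose to reach, as a shift and turn from the pose commanded when the call began, along the tool's axes at that moment; what a row does not reach only later rows make up. A row lasts 1/10 s, in which the tool goes at most 50 mm and 8.59 degrees, less where a joint would pass 70% of its speed; a pose out of reach is approached as far as the arm can. A call with a gripper value outside its range is refused whole. The fingers move at their own pace and stop on an object; "force" is the grip in N (left out, the last holds). Time passes only in rows, so rows that repeat a pose let the fingers close. It gives the time, the measured TCP pose, the force, the opening and the grip force at its end, in the units of the state.
- get_obs(): the state, without advancing time (a new reading comes with each control period).
- read_camera(name): name is "scene" or "top" or "wrist"; returns a dict with "img" (400x640x3 uint8, red, green, blue), "camera_matrix" (3x3 intrinsics, pixels), "pose" (4x4, takes a point from camera to world coordinates). Camera axes: x right, y down, z forward; pixel columns grow to the right and rows downward; lengths in m; the calibration is good to about 2 mm. The wrist camera is an equidistant fisheye: a pixel r from the principal point sees the ray r / f radians off the axis. A picture is of the moment at which its call begins. There is no depth.
- hand_in(): hands the job in; it is judged then, once.
The state is a dict: "t": time; "q": joint angles; "joint_vel": joint speeds; "joint_torque": joint torques, N m; "eef_pos": TCP position; "tool_rot": TCP orientation; "contact_force": force on the tool from outside, world axes, zero at the start; "torque": the same for the moment, N m; "gripper_width": opening from 0.0 (shut) to 1.0 (fully open); "grasp_force": force on a finger pad.
Only numpy, scipy, OpenCV 4.12 (cv2) and the standard library are available. Lean on these libraries where they do the work, as an engineer would, in place of code of your own. Each camera call takes 0.05 s, during which the arm holds its last target. There are 200 camera calls.

## Working session

There is one attempt and no reset: what is moved stays moved. The work goes in short steps, Python scripts to look and compute and a tool call to move; the robot and the scene stay as the last step left them, time stands still between calls to the robot, and variables do not carry over. Pictures are saved under pics/ and viewed, at most 10 in all, crops included, and the job is handed in when it is done.

Besides the shell and the picture viewer there is one more tool, called after "Call:" by a JSON object that holds its "fn" and its "kwargs". arm_command: Moves the arm, as the interface text tells. Its arguments: {"type":"object","properties":{"commands":{"type":"array","items":{"type":"number"}},"force":{"type":"number"}},"required":["commands"]}

```bash
ls; mkdir -p pics; python3 - <<'E'
from station import *
import cv2,numpy as np
for n in("scene","top"):
    c=read_camera(n); cv2.imwrite(f"pics/{n}0.png",c["img"][...,::-1]); np.savez(f"{n}0.npz",**c)
    print(n,c["camera_matrix"].round(1).tolist(),c["pose"].round(3).tolist())
o=get_obs();print(o)
E
```

```text
pics
scene [[415.5, 0.0, 320.9], [0.0, 415.5, 202.3], [0.0, 0.0, 1.0]] [[-0.717, -0.288, 0.635, -0.46], [-0.697, 0.275, -0.662, 1.115], [0.016, -0.917, -0.398, 0.692], [0.0, 0.0, 0.0, 1.0]]
top [[510.8, 0.0, 317.9], [0.0, 510.8, 198.9], [0.0, 0.0, 1.0]] [[0.003, -0.996, 0.087, 0.343], [-1.0, -0.002, 0.015, 0.125], [-0.015, -0.087, -0.996, 1.7], [0.0, 0.0, 0.0, 1.0]]
{'t': 0.1, 'q': array([-1.39809345,  0.47769726,  0.0223308 ,  1.55635129, -0.01151308,
        1.10933292, -0.08309955]), 'joint_vel': array([ 5.41391940e-04,  2.74253094e-05, -4.62816008e-04, -3.29007084e-03,
       -7.14978828e-05,  1.02068006e-04, -1.18469894e-03]), 'joint_torque': array([ 4.46467791e-03, -5.97756958e+01,  1.61330022e+00, -2.81950629e+01,
        1.27471896e-02,  5.05972712e-03, -6.64154598e-06]), 'eef_pos': array([0.18691055, 0.64803878, 0.23043679]), 'tool_rot': array([-6.48525580e-05,  1.39928090e-01,  9.90161320e-01, -8.28000424e-04]), 'contact_force': array([0.51714455, 0.80780305, 0.0952645 ]), 'torque': array([-0.02217711,  0.02015452, -0.01839252]), 'grasp_force': 0.0, 'gripper_width': 0.996969026139838}
```

View pics/scene0.png

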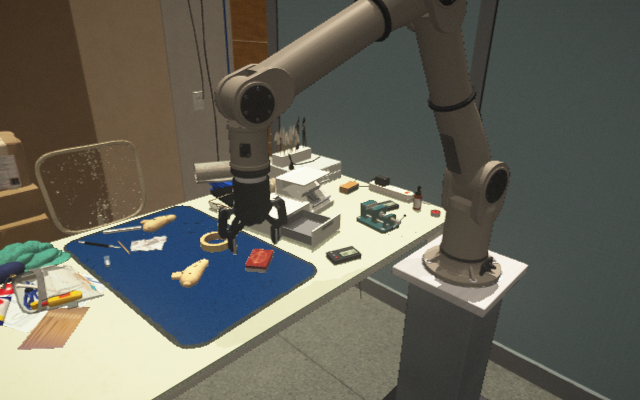

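View pics/top0.png

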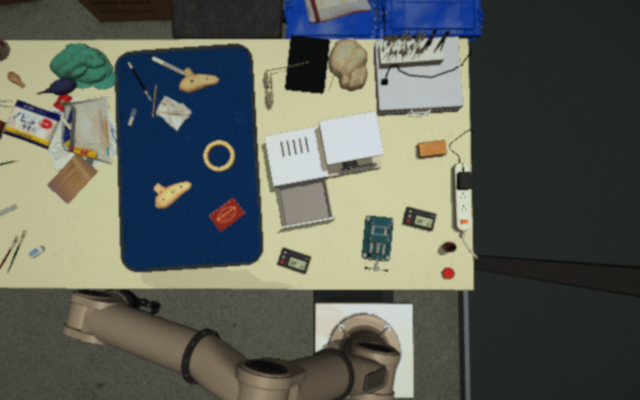

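Scene: the drawer is out at top (303,203), the hood at (350,140), tuner candidates at (294,260) and (419,218), the block at (431,149). Zooming in on the top view and measuring candidates.

```bash
cat > h.py <<'E'
import cv2,numpy as np
from scipy.spatial.transform import Rotation as R
def ray(c,uv):
    K=c["camera_matrix"];T=c["pose"]
    uv=np.atleast_2d(uv).astype(float)
    d=np.c_[(uv-[K[0,2],K[1,2]])/[K[0,0],K[1,1]],np.ones(len(uv))]@T[:3,:3].T
    return T[:3,3],d
def onz(c,uv,z):
    o,d=ray(c,uv); return o+d*((z-o[2])/d[:,2])[:,None]
def proj(c,P):
    T=c["pose"];K=c["camera_matrix"];p=(np.atleast_2d(P)-T[:3,3])@T[:3,:3];return p[:,:2]/p[:,2:]*[K[0,0],K[1,1]]+[K[0,2],K[1,2]]
E
python3 - <<'E'
from h import *
c=dict(np.load("top0.npz"));im=c["img"][...,::-1].copy()
cv2.imwrite("pics/topz.png",cv2.resize(im[105:275,255:475],None,fx=3.5,fy=3.5,interpolation=cv2.INTER_CUBIC))
s=dict(np.load("scene0.npz"));cv2.imwrite("pics/scz.png",cv2.resize(s["img"][150:280,220:460,::-1],None,fx=3.3,fy=3.3,interpolation=cv2.INTER_CUBIC))
g=im.max(2)
for (x,y,w,h) in((275,243,40,35),(398,202,44,34)):
    m=(g[y:y+h,x:x+w]<110).astype(np.uint8)
    m=cv2.morphologyEx(m,cv2.MORPH_CLOSE,np.ones((7,7)))
    cs=max(cv2.findContours(m,0,2)[0],key=cv2.contourArea)+[[x,y]]
    P=onz(c,cs.reshape(-1,2),.016)[:,:2]
    (cx,cy),sz,a=cv2.minAreaRect((P*1000).astype(np.float32))
    print("tuner",cx,cy,sz,a,np.hypot(cx,cy))
E
```

```text
tuner 288.4875793457031 233.63702392578125 (105.88060760498047, 59.76114273071289) 71.87120819091797 371.22950096354066
tuner 425.3895263671875 -181.03419494628906 (101.42707824707031, 59.310264587402344) 76.02970886230469 462.30901882047584
```

View pics/topz.png

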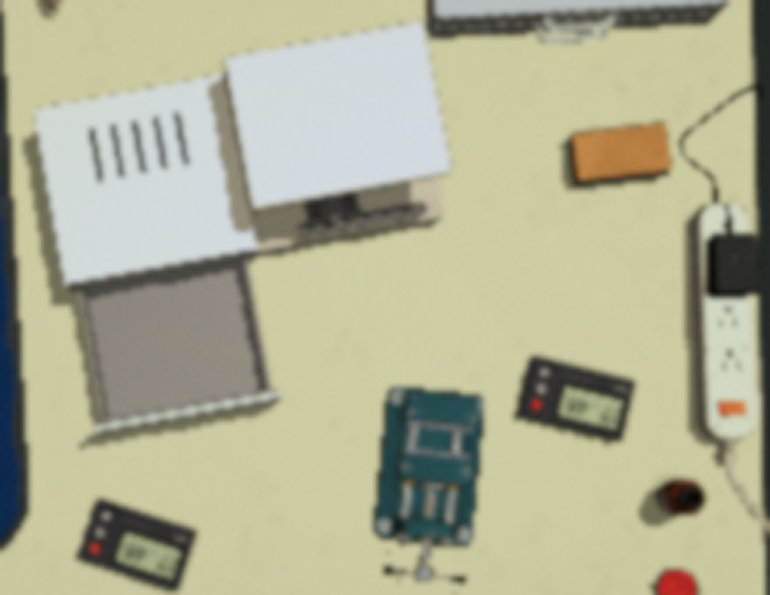

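View pics/scz.png

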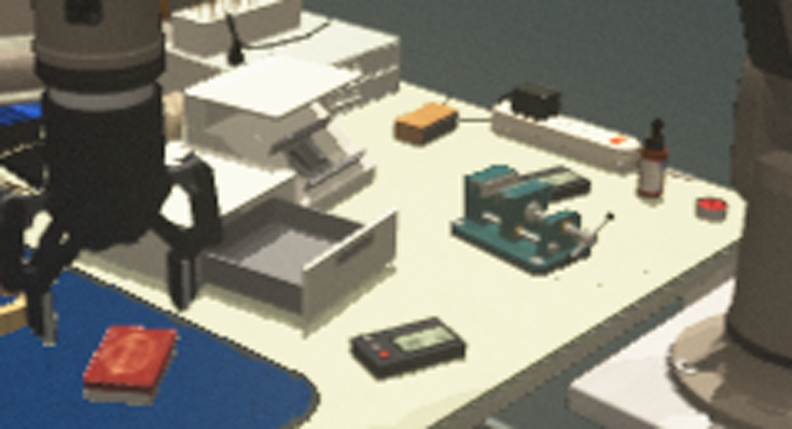

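The zoomed crop shows the housing top corners at (37,112), (70,283), (255,248), the hood front edge at (255,208)–(450,170) and the drawer front at (95,430)–(275,397). The target tuner is centred at about (575,398) with the vice to its left. The farther tuner, at (0.425, −0.181), is the one to take. Fitting the sanitiser pose next.

```bash
cat >> h.py <<'E'
def fit2(L,W):
    L=np.array(L);W=np.array(W);l=L-L.mean(0);w=W-W.mean(0)
    a=np.arctan2((l[:,0]*w[:,1]-l[:,1]*w[:,0]).sum(),(l*w).sum())
    Rm=np.array([[np.cos(a),-np.sin(a)],[np.sin(a),np.cos(a)]]);t=W.mean(0)-Rm@L.mean(0)
    return a,Rm,t,(L@Rm.T+t-W)*1000
E
python3 - <<'E'
from h import *
c=dict(np.load("top0.npz"))
f=lambda p:(np.array(p)+.5)/3.5-.5+[255,105]
L=[(.083,.19),(-.083,.19),(-.083,.01),(-.056,.01),(-.056,-.17)]
for zh in(.13,.134,.14):
    W=[onz(c,f(p),z)[0,:2] for p,z in(((37,112),.075),((70,283),.075),((257,248),.075),((255,208),zh),((450,170),zh))]
    a,Rm,t,e=fit2(L,W);print(zh,np.degrees(a),t,e.round(1).tolist())
# drawer front
for p in((95,430),(277,397),(268,390),(100,420)):
    w=onz(c,f(p),.069)[0,:2];print("front",((w-t)@Rm).round(4))
from station import get_obs
o=get_obs();r=R.from_quat(np.roll(o["tool_rot"],-1)).as_matrix();print(r.round(3),o["eef_pos"])
# refine tuner using top face contour threshold
E
```

```text
0.13 11.275578068425448 [0.64433415 0.12071561] [[2.1, 2.9], [-1.9, 2.6], [0.9, -2.8], [-1.0, 0.5], [0.0, -3.2]]
0.134 11.187404738927535 [0.64400843 0.12073667] [[2.0, 2.9], [-1.9, 2.8], [0.5, -2.6], [-0.7, 0.5], [0.1, -3.6]]
0.14 11.054806759266619 [0.64351942 0.12076815] [[2.0, 2.8], [-2.0, 3.1], [0.0, -2.4], [-0.3, 0.7], [0.3, -4.2]]
front [-0.2178  0.1891]
front [-0.2197  0.0203]
front [-0.2119  0.0272]
front [-0.2097  0.1829]
[[-0.961  0.277 -0.   ]
 [ 0.277  0.961 -0.002]
 [-0.    -0.002 -1.   ]] [0.18691055 0.64803878 0.23043679]
```

```bash
cat >> h.py <<'E'
def down(deg):
    t=np.radians(deg);y=np.array([np.cos(t),np.sin(t),0]);z=np.array([0,0,-1.]);return np.c_[np.cross(y,z),y,z]
def rel(p,Rt,p0=None,R0=None):
    if p0 is None:
        from station import get_obs
        o=get_obs();p0=o["eef_pos"];R0=R.from_quat(np.roll(o["tool_rot"],-1)).as_matrix()
    return (R0.T@(np.array(p)-p0)).round(4).tolist(),np.degrees(R.from_matrix(R0.T@Rt).as_rotvec()).round(2).tolist()
SA=np.radians(11.2);SR=np.array([[np.cos(SA),-np.sin(SA),0],[np.sin(SA),np.cos(SA),0],[0,0,1]]);ST=np.array([.644,.1207,0])
def san(p):return SR@np.array(p)+ST
E
python3 - <<'E'
from h import *
print(rel((.45,.27,.24),down(30)));print(rel((.425,-.181,.2),down(-14)))
E
```

```text
([-0.3575, -0.2903, -0.009], [-0.09, 0.04, 43.91])
([-0.4585, -0.7305, 0.0317], [-0.07, 0.08, 87.91])
```

Call:
{"fn": "arm_command", "kwargs": {"commands": [-0.3575,-0.29,-0.009,0,0,44,1,-0.3575,-0.29,-0.009,0,0,44,1,-0.3575,-0.29,-0.009,0,0,44,1,-0.3575,-0.29,-0.009,0,0,44,1,-0.3575,-0.29,-0.009,0,0,44,1,-0.3575,-0.29,-0.009,0,0,44,1,-0.3575,-0.29,-0.009,0,0,44,1,-0.3575,-0.29,-0.009,0,0,44,1], "force": 40}}

```text
t: 0.9
eef_pos: [0.4162, 0.3185, 0.239]
tool_rot: [-0.0, 0.501, 0.866, -0.0]
contact_force: [0.7, 0.9, 0.0]
gripper_width: 1.001
grasp_force: 0.0
```

```bash
python3 - <<'E'
from h import *
from station import get_obs
o=get_obs();print(o["eef_pos"],o["joint_vel"].round(2),o["q"].round(2))
print(rel((.46,.05,.24),down(0)));print(rel((.425,-.181,.2),down(-14)))
E
```

```text
[0.41624934 0.31848669 0.23903414] [ 0.68 -0.08  0.29  0.09 -0.04 -0.01  0.98] [-1.04  0.22  0.31  1.92 -0.08  1.01 -0.17]
([-0.2545, -0.096, -0.001], [-0.01, -0.0, 29.92])
([-0.4373, -0.2416, 0.039], [-0.02, -0.0, 43.92])
```

Call:
{"fn": "arm_command", "kwargs": {"commands": [-0.25,-0.096,0,0,0,30,1,-0.25,-0.096,0,0,0,30,1,-0.25,-0.096,0,0,0,30,1,-0.25,-0.096,0,0,0,30,1,-0.437,-0.2416,0.04,0,0,44,1,-0.437,-0.2416,0.04,0,0,44,1,-0.437,-0.2416,0.04,0,0,44,1,-0.437,-0.2416,0.04,0,0,44,1]}}

```text
t: 1.7
eef_pos: [0.4312, -0.0766, 0.2127]
tool_rot: [-0.0, 0.788, 0.615, 0.0]
contact_force: [1.6, 0.3, -0.1]
gripper_width: 1.001
grasp_force: 0.0
```

```bash
python3 - <<'E'
from h import *
print(rel((.425,-.181,.2),down(-14)))
E
```

```text
([-0.1028, 0.0194, 0.0127], [0.01, -0.04, -0.07])
```

Call:
{"fn": "arm_command", "kwargs": {"commands": [-0.103,0.0194,0.0127,0,0,0,1,-0.103,0.0194,0.0127,0,0,0,1,-0.103,0.0194,0.0127,0,0,0,1,-0.103,0.0194,0.0127,0,0,0,1,-0.103,0.0194,0.0127,0,0,0,1]}}

```text
t: 2.2
eef_pos: [0.4257, -0.1783, 0.2]
tool_rot: [-0.0, 0.788, 0.616, -0.0]
contact_force: [0.7, -0.0, -0.2]
gripper_width: 1.002
grasp_force: 0.0
```

```bash
python3 - <<'E'
from h import *
from station import *
c=read_camera("wrist");np.savez("w0.npz",**c);cv2.imwrite("pics/w0.png",c["img"][...,::-1])
o=get_obs();print(o["eef_pos"],o["joint_vel"].round(3));print(c["camera_matrix"].round(1).tolist(),c["pose"].round(3).tolist())
c=read_camera("top");np.savez("top1.npz",**c)
E
```

```text
[ 0.42591055 -0.17784585  0.20004923] [-0.012 -0.004 -0.002 -0.004  0.001 -0.001  0.004]
[[309.7, 0.0, 318.3], [0.0, 309.7, 200.6], [0.0, 0.0, 1.0]] [[0.97, -0.235, -0.063, 0.443], [-0.243, -0.938, -0.249, -0.115], [-0.001, 0.257, -0.966, 0.343], [0.0, 0.0, 0.0, 1.0]]
```

View pics/w0.png

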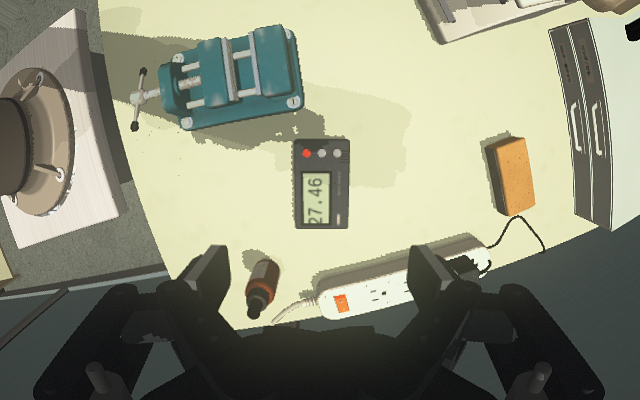

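The wrist view shows the tuner with corners at about (295,140), (349,139), (349,229), (294,228), aligned with the tool.

```bash
cat >> h.py <<'E'
def wz(c,uv,z):
    K=c["camera_matrix"];T=c["pose"]
    uv=np.atleast_2d(uv).astype(float)-[K[0,2],K[1,2]];r=np.linalg.norm(uv,axis=1);th=r/K[0,0]
    d=np.c_[uv/np.maximum(r,1e-9)[:,None]*np.sin(th)[:,None],np.cos(th)]@T[:3,:3].T
    return T[:3,3]+d*((z-T[2,3])/d[:,2])[:,None]
E
python3 - <<'E'
from h import *
c=dict(np.load("w0.npz"));g=c["img"].max(2)[128:240,280:365]
m=cv2.morphologyEx((g<110).astype(np.uint8),cv2.MORPH_CLOSE,np.ones((9,9)))
cs=max(cv2.findContours(m,0,2)[0],key=cv2.contourArea)+[[280,128]]
print(cv2.boundingRect(cs))
for z in(.009,.018):
    P=wz(c,cs.reshape(-1,2),z);print(cv2.minAreaRect((P[:,:2]*1000).astype(np.float32)))
P=wz(c,[(295,140),(349,139),(349,229),(294,228)],.018);print(P.round(4),P.mean(0))
t=(P.mean(0)[0],P.mean(0)[1],.012);print(rel(t,down(-14)))
E
```

```text
(293, 139, 57, 90)
((428.1630554199219, -184.24148559570312), (101.01664733886719, 60.591827392578125), 75.99334716796875)
((428.5531921386719, -182.37327575683594), (98.29109954833984, 58.956966400146484), 75.99334716796875)
[[ 0.4137 -0.1291  0.018 ]
 [ 0.4687 -0.1417  0.018 ]
 [ 0.4467 -0.2388  0.018 ]
 [ 0.3874 -0.2227  0.018 ]] [ 0.42911166 -0.18307601  0.018     ]
([-0.0046, 0.0043, 0.1881], [-0.02, -0.04, 0.09])
```

Call:
{"fn": "arm_command", "kwargs": {"commands": [-0.004,0.003,0.05,0,0,0,1,-0.004,0.003,0.1,0,0,0,1,-0.004,0.003,0.14,0,0,0,1,-0.004,0.003,0.17,0,0,0,1,-0.004,0.003,0.185,0,0,0,1,-0.004,0.003,0.197,0,0,0,1,-0.004,0.003,0.197,0,0,0,1,-0.004,0.003,0.197,0,0,0,1]}}

```text
t: 3.1
eef_pos: [0.4282, -0.1837, 0.0037]
tool_rot: [0.0, 0.788, 0.615, 0.0]
contact_force: [0.0, -0.3, 1.2]
gripper_width: 0.998
grasp_force: 0.0
```

Call:
{"fn": "arm_command", "kwargs": {"commands": [0,0,0,0,0,0,0.6,0,0,0,0,0,0,0.5,0,0,0,0,0,0,0.4,0,0,0,0,0,0,0.3,0,0,0,0,0,0,0.3,0,0,0,0,0,0,0.3], "force": 40}}

```text
t: 3.7
eef_pos: [0.4283, -0.1841, 0.0043]
tool_rot: [0.0, 0.788, 0.615, 0.001]
contact_force: [-1.5, 1.2, 8.1]
gripper_width: 0.686
grasp_force: 41.5
```

```bash
python3 - <<'E'
from h import *
from station import *
c=read_camera("wrist");np.savez("w1.npz",**c);cv2.imwrite("pics/w1.png",c["img"][100:,120:520,::-1])
o=get_obs();print(o)
E
```

```text
{'t': 3.75, 'q': array([-0.11485392,  0.56536986,  0.48145255,  2.22616511, -0.58180514,
        0.4699956 ,  0.58471283]), 'joint_vel': array([ 1.71470039e-03, -1.19739866e-03,  3.82706766e-05,  6.57710122e-04,
        8.07911064e-04,  7.32214139e-04,  1.06829403e-03]), 'joint_torque': array([ 2.94009503e-01, -4.11594808e+01,  7.10338667e+00, -1.15092221e+01,
       -4.31008951e-02, -4.93498128e-01, -3.51330650e-02]), 'eef_pos': array([ 0.42832603, -0.18413042,  0.00428801]), 'tool_rot': array([4.86641573e-04, 7.88470950e-01, 6.15071232e-01, 8.39005611e-04]), 'contact_force': array([-1.05798402,  0.40516653,  7.82731853]), 'torque': array([0.20633672, 0.24638874, 0.02949972]), 'grasp_force': 41.48603975772858, 'gripper_width': 0.6858811159742043}
```

View pics/w1.png

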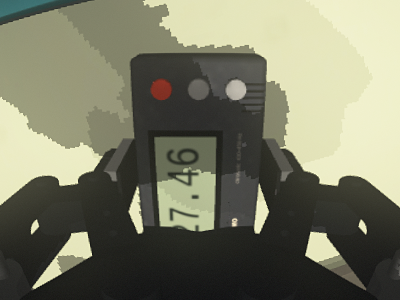

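Tuner gripped, square between the pads, opening 0.686 (58 mm). Lift and carry.

```bash
python3 - <<'E'
from h import *
print(san((-.147,.1,.2)));print(rel(san((-.147,.1,.2)),down(11.2)))
E
```

```text
[0.48037616 0.19024307 0.2       ]
([0.3759, -0.0403, -0.1955], [0.11, -0.02, -25.29])
```

Call:
{"fn": "arm_command", "kwargs": {"commands": [0,0,-0.015,0,0,0,0.3,0,0,-0.05,0,0,0,0.3,0,0,-0.09,0,0,0,0.3,0,0,-0.13,0,0,0,0.3,0,0,-0.17,0,0,0,0.3,0,0,-0.19,0,0,0,0.3,0,0,-0.196,0,0,0,0.3,0,0,-0.196,0,0,0,0.3]}}

```text
t: 4.55
eef_pos: [0.4278, -0.1838, 0.1996]
tool_rot: [0.0, 0.788, 0.615, 0.001]
contact_force: [-0.7, 0.0, -0.8]
gripper_width: 0.688
grasp_force: 44.6
```

Call:
{"fn": "arm_command", "kwargs": {"commands": [0.03,-0.003,0,0,0,-2,0.3,0.07,-0.008,0,0,0,-5,0.3,0.115,-0.012,0,0,0,-8,0.3,0.16,-0.017,0,0,0,-11,0.3,0.205,-0.022,0,0,0,-14,0.3,0.25,-0.027,0,0,0,-17,0.3,0.29,-0.031,0,0,0,-20,0.3,0.325,-0.035,0,0,0,-23,0.3]}}

```text
t: 5.35
eef_pos: [0.4716, 0.1417, 0.1973]
tool_rot: [-0.001, 0.649, 0.761, -0.001]
contact_force: [0.5, -0.2, -0.3]
gripper_width: 0.684
grasp_force: 44.5
```

```bash
python3 - <<'E'
from h import *
print(rel(san((-.147,.1,.2)),down(11.2)))
E
```

```text
([0.0465, 0.0164, -0.0028], [-0.17, 0.03, -2.08])
```

Call:
{"fn": "arm_command", "kwargs": {"commands": [0.035,0.0,0,0,0,-2,0.3,0.0455,-0.0005,0,0,0,-2,0.3,0.0455,-0.0005,0,0,0,-2,0.3,0.0455,-0.0005,0,0,0,-2,0.3]}}

```text
t: 5.75
eef_pos: [0.4647, 0.1829, 0.1982]
tool_rot: [-0.0, 0.637, 0.771, -0.001]
contact_force: [0.8, 0.3, -1.0]
gripper_width: 0.685
grasp_force: 44.5
```

```bash
python3 - <<'E'
from h import *
from station import *
c=read_camera("wrist");np.savez("w2.npz",**c);cv2.imwrite("pics/w2.png",c["img"][...,::-1])
print(rel(san((-.147,.1,.2)),down(11.2)),get_obs()["eef_pos"])
E
```

```text
([0.0047, 0.0166, -0.0016], [-0.08, 0.06, -0.43]) [0.46498197 0.18247896 0.19846556]
```

View pics/w2.png

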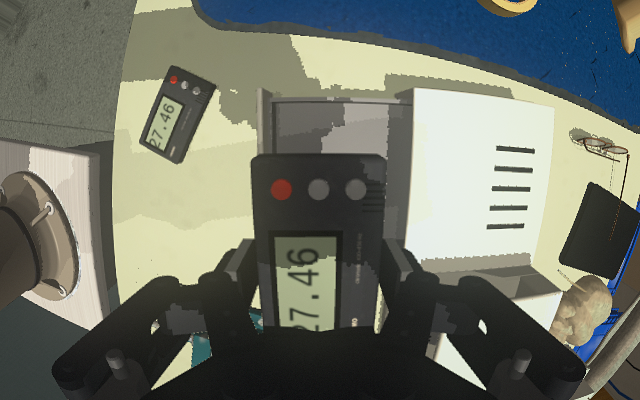

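The wrist view shows the drawer's left wall along row ~100, the front plate's left end at column 258–270 and the housing's front edge at column ~412. Checking the fit numerically.

```bash
python3 - <<'E'
from h import *
c=dict(np.load("w2.npz"));loc=lambda p:((p-ST)@SR).round(4).tolist()
for n,p,z in(("housing FL corner",(412,90),.075),("housing front edge mid",(411,160),.075),("housing rear L",(555,103),.075),("front plate out L top",(257,88),.069),("front plate in",(270,105),.069),("left wall top out",(340,97),.043),("left wall in",(340,102),.043)):
    print(n,loc(wz(c,p,z)[0]))
E
```

```text
housing FL corner [-0.0809, 0.1889, 0.075]
housing front edge mid [-0.0805, 0.1268, 0.075]
housing rear L [0.0859, 0.1943, 0.075]
front plate out L top [-0.2159, 0.1906, 0.069]
front plate in [-0.2045, 0.1749, 0.069]
left wall top out [-0.1419, 0.1829, 0.043]
left wall in [-0.1419, 0.1781, 0.043]
```

```bash
python3 - <<'E'
from h import *
print(rel(san((-.145,.1,.019)),down(11.2)))
E
```

```text
([0.005, 0.0188, 0.1794], [-0.08, 0.06, -0.43])
```

Call:
{"fn": "arm_command", "kwargs": {"commands": [0.005,0.0185,0.0,0,0,-0.4,0.3,0.005,0.0185,0.04,0,0,-0.4,0.3,0.005,0.0185,0.08,0,0,-0.4,0.3,0.005,0.0185,0.115,0,0,-0.4,0.3,0.005,0.0185,0.145,0,0,-0.4,0.3,0.005,0.0185,0.165,0,0,-0.4,0.3,0.005,0.0185,0.175,0,0,-0.4,0.3,0.005,0.0185,0.178,0,0,-0.4,0.3]}}

```text
t: 6.6
eef_pos: [0.4823, 0.1914, 0.0205]
tool_rot: [-0.0, 0.635, 0.773, -0.001]
contact_force: [0.4, -0.4, -0.4]
gripper_width: 0.683
grasp_force: 44.5
```

Call:
{"fn": "arm_command", "kwargs": {"commands": [0,0,0,0,0,0,0.3,0,0,0.001,0,0,0,0.3,0,0,0.001,0,0,0,0.3]}}

```text
t: 6.9
eef_pos: [0.483, 0.1932, 0.0211]
tool_rot: [0.0, 0.634, 0.773, 0.001]
contact_force: [0.2, 0.7, -1.5]
gripper_width: 0.689
grasp_force: 44.5
```

Call:
{"fn": "arm_command", "kwargs": {"commands": [0,0,0.0015,0,0,0,0.3,0,0,0.003,0,0,0,0.3,0,0,0.003,0,0,0,0.3]}}

```text
t: 7.2
eef_pos: [0.4826, 0.1932, 0.0174]
tool_rot: [0.0, 0.634, 0.773, 0.0]
contact_force: [-0.2, 0.3, 0.4]
gripper_width: 0.684
grasp_force: 44.7
```

Call:
{"fn": "arm_command", "kwargs": {"commands": [0,0,0.001,0,0,0,0.3,0,0,0.0018,0,0,0,0.3,0,0,0.0018,0,0,0,0.3]}}

```text
t: 7.5
eef_pos: [0.4834, 0.1933, 0.0172]
tool_rot: [-0.0, 0.634, 0.773, 0.001]
contact_force: [-5.6, -1.3, 21.6]
gripper_width: 0.685
grasp_force: 46.8
```

Touching the floor. Ease off and open the fingers a little.

Call:
{"fn": "arm_command", "kwargs": {"commands": [0,0,-0.001,0,0,0,0.3,0,0,-0.0015,0,0,0,0.72,0,0,-0.0015,0,0,0,0.78,0,0,-0.0015,0,0,0,0.84,0,0,-0.0015,0,0,0,0.84,0,0,-0.02,0,0,0,0.84,0,0,-0.06,0,0,0,0.84,0,0,-0.1,0,0,0,0.84]}}

```text
t: 8.3
eef_pos: [0.4818, 0.1924, 0.1157]
tool_rot: [-0.0, 0.634, 0.773, -0.001]
contact_force: [1.1, 1.1, 0.5]
gripper_width: 0.838
grasp_force: 0.0
```

```bash
python3 - <<'E'
from h import *
from station import *
print(rel(san((-.285,.1,.14)),down(11.2)),get_obs()["q"].round(2), san((-.285,.1,0)),san((-.1,.1,0)))
E
```

```text
([-0.0016, -0.1399, -0.024], [-0.11, 0.08, 0.1]) [-0.9   0.41  0.5   2.06 -0.28  0.75 -0.03] [0.34500435 0.16343873 0.        ] [0.52648105 0.19937208 0.        ]
```

Tuner released. Next: rotate 90° (camera on the robot's side), shut the fingers and go in front of the drawer.

```bash
python3 - <<'E'
from h import *
from station import *
c=read_camera("top");np.savez("top2.npz",**c)
p=san((-.245,.12,.16));print(p,np.hypot(*p[:2]),rel(p,down(101.2)))
E
```

```text
[0.38035786 0.1908272  0.16      ] 0.425543331000972 ([0.0179, -0.1036, -0.0389], [0.42, 0.21, -89.97])
```

Call:
{"fn": "arm_command", "kwargs": {"commands": [0,0,-0.04,0,0,-8,0.6,0.003,-0.02,-0.04,0,0,-16,0.4,0.006,-0.035,-0.04,0,0,-24,0.2,0.009,-0.05,-0.04,0,0,-32,0,0.012,-0.065,-0.04,0,0,-40,0,0.015,-0.08,-0.04,0,0,-48,0,0.018,-0.095,-0.04,0,0,-56,0,0.018,-0.104,-0.04,0,0,-64,0]}}

```text
t: 9.15
eef_pos: [0.3758, 0.1902, 0.1552]
tool_rot: [-0.0, 0.125, 0.992, -0.0]
contact_force: [0.8, -0.5, -0.4]
gripper_width: -0.002
grasp_force: 0.0
```

```bash
python3 - <<'E'
from h import *
from station import *
c=read_camera("wrist");np.savez("w3.npz",**c)
print(get_obs()["q"].round(2),rel(san((-.245,.12,.14)),down(101.2)))
E
```

```text
[-0.88  0.16  0.29  2.23 -0.07  0.76  0.78] ([-0.0052, 0.0025, 0.015], [-0.03, -0.09, -25.13])
```

Call:
{"fn": "arm_command", "kwargs": {"commands": [-0.005,0.0025,0.0,0,0,-8,0,-0.005,0.0025,0.015,0,0,-17,0,-0.005,0.0025,0.04,0,0,-25,0,-0.005,0.0025,0.07,0,0,-25,0,-0.005,0.0025,0.1,0,0,-25,0,-0.005,0.0025,0.117,0,0,-25,0,-0.005,0.0025,0.117,0,0,-25,0]}}

```text
t: 9.9
eef_pos: [0.3814, 0.1903, 0.0365]
tool_rot: [-0.002, -0.089, 0.996, -0.001]
contact_force: [-0.8, 0.4, 1.3]
gripper_width: -0.002
grasp_force: 0.0
```

```bash
python3 - <<'E'
from h import *
from station import *
o=get_obs();print(o["q"].round(2),o["contact_force"],(o["eef_pos"]-ST)@SR,rel(san((-.1,.12,.038)),down(101.2)))
E
```

```text
[-0.76  0.41  0.18  2.29 -0.16  0.46  1.29] [-0.80620553  0.39788881  1.26345764] [-0.24408572  0.11929238  0.03645763] ([-0.144, 0.0033, -0.0021], [-0.12, -0.21, -1.03])
```

Call:
{"fn": "arm_command", "kwargs": {"commands": [-0.01,0,0,0,0,0,0,-0.02,0,0,0,0,0,0,-0.03,0.001,0,0,0,-0.5,0,-0.045,0.001,0,0,0,-1,0,-0.06,0.0015,0,0,0,-1,0,-0.075,0.002,0,0,0,-1,0,-0.09,0.002,0,0,0,-1,0,-0.105,0.0025,0,0,0,-1,0]}}

```text
t: 10.7
eef_pos: [0.4865, 0.2122, 0.0391]
tool_rot: [0.0, -0.098, 0.995, -0.0]
contact_force: [-3.6, -2.2, -0.7]
gripper_width: -0.002
grasp_force: 1.3
```

Call:
{"fn": "arm_command", "kwargs": {"commands": [-0.01,0,0,0,0,0,0,-0.018,0,0,0,0,0,0,-0.023,0,0,0,0,0,0]}}

```text
t: 11.0
eef_pos: [0.5087, 0.2173, 0.0388]
tool_rot: [0.0, -0.098, 0.995, 0.0]
contact_force: [-1.2, -1.4, 0.9]
gripper_width: -0.005
grasp_force: 0.9
```

```bash
python3 - <<'E'
from h import *
from station import *
o=get_obs();print(o["contact_force"],(o["eef_pos"]-ST)@SR,rel(san((-.1,.12,.038)),down(101.2)))
E
```

```text
[-1.16097837 -1.40241979  0.86049548] [-0.11390796  0.12104999  0.03876134] ([-0.0139, -0.0011, 0.0008], [0.01, 0.05, 0.1])
```

Call:
{"fn": "arm_command", "kwargs": {"commands": [-0.004,0,0,0,0,0,0,-0.008,0,0,0,0,0,0,-0.011,0,0,0,0,0,0,-0.011,0,0,0,0,0,0]}}

```text
t: 11.4
eef_pos: [0.5191, 0.2196, 0.0385]
tool_rot: [0.0, -0.099, 0.995, 0.0]
contact_force: [-0.0, 0.9, -0.1]
gripper_width: -0.001
grasp_force: 0.0
```

Call:
{"fn": "arm_command", "kwargs": {"commands": [-0.002,0,0,0,0,0,0,-0.004,0,0,0,0,0,0,-0.004,0,0,0,0,0,0]}}

```text
t: 11.7
eef_pos: [0.5227, 0.2203, 0.0384]
tool_rot: [0.0, -0.099, 0.995, 0.0]
contact_force: [-1.2, -0.5, -0.6]
gripper_width: -0.001
grasp_force: 0.3
```

Call:
{"fn": "arm_command", "kwargs": {"commands": [-0.002,0,0,0,0,0,0,-0.004,0,0,0,0,0,0,-0.005,0,0,0,0,0,0]}}

```text
t: 12.0
eef_pos: [0.5239, 0.2202, 0.0378]
tool_rot: [-0.004, -0.099, 0.995, -0.001]
contact_force: [-12.4, -2.5, 8.8]
gripper_width: -0.003
grasp_force: 6.2
```

Call:
{"fn": "arm_command", "kwargs": {"commands": [-0.002,0,0,0,0,0,0,-0.004,0,0,0,0,0,0,-0.004,0,0,0,0,0,0]}}

```text
t: 12.3
eef_pos: [0.5238, 0.2201, 0.037]
tool_rot: [-0.008, -0.099, 0.995, -0.001]
contact_force: [-19.9, -4.2, 12.9]
gripper_width: -0.001
grasp_force: 10.2
```

Drawer is shut against its stop. Back off, and go to a tilted viewing pose in front of the panel.

```bash
cat >> h.py <<'E'
def tilt(deg):
    t=np.radians(deg);y=np.array([0,1.,0]);z=np.array([np.sin(t),0,-np.cos(t)])
    return SR@np.c_[np.cross(y,z),y,z]
E
python3 - <<'E'
from h import *
from station import *
o=get_obs();p0=o["eef_pos"];R0=R.from_quat(np.roll(o["tool_rot"],-1)).as_matrix()
print(rel(san((-.17,.12,.06)),down(101.2),p0,R0));print(rel(san((-.19,.05,.17)),tilt(17),p0,R0));print(rel(san((-.2,-.08,.2)),tilt(35),p0,R0))
E
```

```text
([0.0718, -0.0006, -0.0219], [-0.08, -0.88, 0.16])
([0.0936, -0.0707, -0.1315], [-0.06, -17.88, 0.18])
([0.1045, -0.2008, -0.1612], [-0.03, -35.88, 0.18])
```

Call:
{"fn": "arm_command", "kwargs": {"commands": [0.03,0,0,0,0,0,0,0.072,0,-0.022,0,0,0,0,0.085,-0.035,-0.07,0,-8,0,0,0.094,-0.07,-0.11,0,-16,0,0,0.098,-0.11,-0.15,0,-23,0,0,0.101,-0.15,-0.16,0,-29,0,0,0.104,-0.2,-0.161,0,-35,0,0,0.104,-0.2,-0.161,0,-35,0]}}

```text
$.commands: bad value
```

Call:
{"fn": "arm_command", "kwargs": {"commands": [0,0,0,0,0,0,0.4,0,0,0,0,0,0,0.4]}}

```text
t: 12.5
eef_pos: [0.523, 0.2236, 0.0359]
tool_rot: [-0.007, -0.1, 0.995, 0.0]
contact_force: [-16.9, 6.5, -3.9]
gripper_width: 0.332
grasp_force: 7.6
```

```bash
python3 - <<'E'
from h import *
from station import *
c=read_camera("wrist");np.savez("w4.npz",**c);cv2.imwrite("pics/w4.png",c["img"][...,::-1])
o=get_obs();print(o["eef_pos"],(o["eef_pos"]-ST)@SR,o["q"].round(2),rel(san((-.2,-.08,.2)),tilt(35)))
E
```

```text
[0.52291825 0.2236849  0.0357175 ] [-0.09877256  0.1245418   0.0357175 ] [-0.64  0.57  0.17  1.95 -0.17  0.64  1.41] ([0.1047, -0.2037, -0.1631], [0.2, -35.84, 0.27])
```

View pics/w4.png

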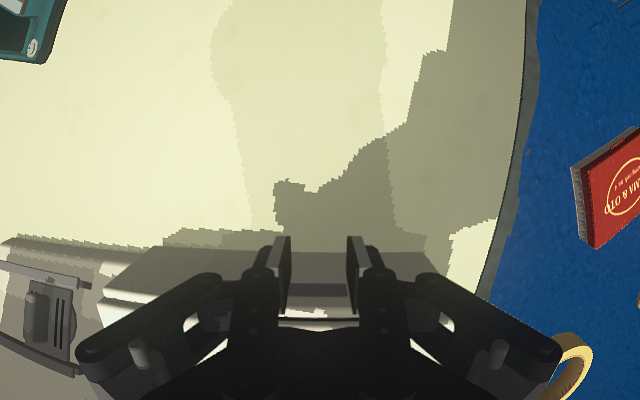

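The first call was refused because rows had one value too many, so the fingers only opened against the drawer face, which did no harm. This view shows the tab at far left (45,315) and the drawer front under the fingers. Redoing the move properly.

Call:
{"fn": "arm_command", "kwargs": {"commands": [0.03,0,0,0,0,0,0.4,0.072,0,-0.022,0,0,0,0.4,0.085,-0.035,-0.07,0,-8,0,0.4,0.094,-0.07,-0.11,0,-16,0,0.4,0.098,-0.11,-0.15,0,-23,0,0.4,0.101,-0.15,-0.16,0,-29,0,0.4,0.104,-0.2,-0.161,0,-35,0,0.4,0.104,-0.2,-0.161,0,-35,0,0.4]}}

```text
t: 13.35
eef_pos: [0.4597, 0.0779, 0.189]
tool_rot: [0.235, -0.097, 0.966, 0.038]
contact_force: [-0.4, 0.3, 0.2]
gripper_width: 0.402
grasp_force: 0.0
```

```bash
python3 - <<'E'
from h import *
from station import *
o=get_obs();print(o["eef_pos"],(o["eef_pos"]-ST)@SR,o["q"].round(2),o["joint_vel"].round(2),rel(san((-.2,-.08,.2)),tilt(35)))
E
```

```text
[0.45965491 0.0779449  0.18897568] [-0.18913877 -0.00613469  0.18897568] [-0.32 -0.01 -0.    2.42  0.12  0.26  1.34] [ 1.69 -0.07 -1.35  0.03 -0.86 -0.2   1.11] ([0.0043, -0.0734, -0.0169], [1.66, -7.51, -0.29])
```

```bash
python3 - <<'E'
from h import *
print(rel(san((-.155,-.08,.16)),tilt(30)))
E
```

```text
([-0.0171, -0.075, 0.0393], [1.67, -2.51, -0.21])
```

Call:
{"fn": "arm_command", "kwargs": {"commands": [-0.017,-0.03,0.03,1,-2,0,0.4,-0.017,-0.06,0.039,1.6,-2.5,0,0.4,-0.017,-0.075,0.039,1.6,-2.5,0,0.4,-0.017,-0.075,0.039,1.6,-2.5,0,0.4,-0.017,-0.075,0.039,1.6,-2.5,0,0.4,-0.017,-0.075,0.039,1.6,-2.5,0,0.4]}}

```text
t: 13.95
eef_pos: [0.5074, 0.0108, 0.1589]
tool_rot: [0.256, -0.091, 0.962, 0.026]
contact_force: [-0.3, -0.4, -0.1]
gripper_width: 0.404
grasp_force: 0.0
```

```bash
python3 - <<'E'
from h import *
from station import *
c=read_camera("wrist");np.savez("w5.npz",**c);cv2.imwrite("pics/w5.png",c["img"][...,::-1])
o=get_obs();print(o["eef_pos"],(o["eef_pos"]-ST)@SR,o["q"].round(2),o["joint_vel"].round(2),rel(san((-.155,-.08,.16)),tilt(30)))
E
```

```text
[0.50781546 0.0078644  0.15892684] [-0.15550748 -0.08423495  0.15892684] [ 0.66  0.2  -0.82  2.35  0.7   0.17  0.97] [-0.15 -0.03  0.15  0.01 -0.16  0.02  0.11] ([-0.0009, 0.0042, -0.0007], [-0.11, -0.13, -0.65])
```

View pics/w5.png

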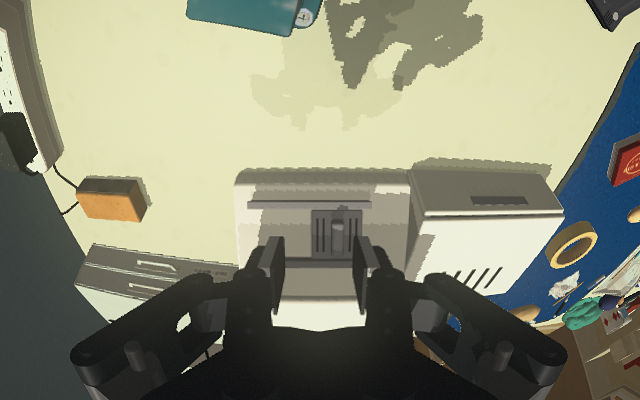

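The view shows the tab plate at cols ~311–362, rows ~209–258, its rib near (338,232), the lower rail at row ~204, the upper rail at ~263, and the drawer flush shut at right. Measuring the tab on the panel plane.

```bash
cat >> h.py <<'E'
PN=np.array([-np.sin(np.radians(35)),0,np.cos(np.radians(35))]);PX=np.array([np.cos(np.radians(35)),0,np.sin(np.radians(35))]);P0=np.array([-.08,0,.02])
def wpanel(c,uv,h):
    "slope coord s, local y of pixel on plane h above panel"
    a=wz(c,uv,.2);o=c["pose"][:3,3];d=a-o
    o=(o-ST)@SR;d=d@SR
    P=o+d*((h-(o-P0)@PN)/(d@PN))[:,None]
    return np.c_[(P-P0)@PX,P[:,1]].round(4)
E
python3 - <<'E'
from h import *
c=dict(np.load("w5.npz"));g=c["img"].astype(int).sum(2)//3
for r in(214,225,235,245):print(r,g[r,300:376].tolist())
for x in(316,338,356):print(x,g[190:290,x].tolist())
pts=[(311,215),(362,215),(311,235),(362,235),(338,209)]
print(wpanel(c,pts,.014));print(wpanel(c,[(331,222),(345,222),(338,232)],.032))
print("panel low edge",wpanel(c,[(237,185),(300,185)],.0),"rails",wpanel(c,[(300,204),(300,263)],.017))
E
```

```text
214 [153, 155, 154, 154, 155, 153, 153, 154, 154, 156, 132, 105, 90, 96, 96, 95, 95, 94, 95, 94, 96, 95, 96, 95, 96, 95, 95, 95, 95, 95, 96, 84, 84, 84, 84, 86, 86, 85, 85, 84, 85, 85, 84, 90, 94, 94, 96, 96, 95, 97, 95, 95, 94, 94, 95, 95, 96, 95, 95, 95, 96, 89, 120, 144, 154, 152, 152, 153, 152, 153, 153, 153, 152, 152, 152, 152]
225 [132, 135, 133, 132, 132, 132, 133, 135, 142, 134, 119, 100, 90, 96, 97, 95, 69, 54, 73, 97, 96, 98, 77, 52, 65, 97, 95, 95, 95, 96, 91, 67, 104, 116, 119, 120, 121, 121, 121, 121, 120, 121, 110, 95, 89, 92, 95, 94, 96, 64, 52, 75, 96, 94, 96, 67, 51, 75, 96, 94, 95, 91, 120, 134, 132, 132, 132, 133, 136, 134, 132, 132, 134, 133, 132, 132]
235 [133, 133, 132, 132, 133, 133, 133, 132, 133, 134, 124, 98, 78, 84, 87, 86, 64, 54, 70, 94, 97, 89, 67, 50, 64, 86, 85, 84, 88, 88, 87, 60, 75, 83, 90, 92, 92, 94, 93, 93, 95, 91, 86, 79, 79, 83, 84, 85, 82, 53, 53, 74, 85, 86, 87, 52, 48, 72, 86, 85, 89, 91, 126, 139, 137, 138, 136, 136, 136, 133, 133, 132, 132, 134, 133, 133]
245 [132, 133, 133, 133, 133, 133, 132, 133, 134, 134, 124, 101, 77, 85, 84, 83, 61, 
[... 1109 characters left out ...]
134, 133, 133, 132, 133]
356 [155, 143, 135, 134, 133, 134, 135, 134, 136, 132, 80, 74, 121, 138, 134, 135, 135, 136, 142, 123, 74, 93, 95, 96, 96, 95, 96, 97, 66, 54, 52, 52, 50, 48, 50, 51, 50, 50, 51, 51, 51, 51, 50, 50, 52, 48, 42, 39, 42, 42, 44, 43, 42, 41, 42, 42, 43, 43, 43, 46, 43, 43, 44, 43, 42, 43, 44, 43, 43, 43, 43, 42, 44, 42, 44, 43, 44, 42, 43, 42, 44, 43, 44, 45, 43, 44, 44, 43, 45, 45, 46, 45, 45, 44, 43, 41, 44, 43, 39, 40]
[[ 0.0308 -0.0884]
 [ 0.0313 -0.0392]
 [ 0.0508 -0.0887]
 [ 0.0514 -0.0387]
 [ 0.0252 -0.0625]]
[[ 0.0335 -0.0699]
 [ 0.0336 -0.0572]
 [ 0.043  -0.0635]]
panel low edge [[ 0.0026 -0.1635]
 [ 0.0035 -0.0993]] rails [[ 0.0195 -0.0986]
 [ 0.0789 -0.0999]]
```

Tab plate spans y −0.0885…−0.0388 (50 mm wide, as it should be), with its centre at slope 0.051, y −0.0636. I'll push the rib sideways with shut fingers.

```bash
cat >> h.py <<'E'
def pan(s,y,h):return san(P0+[0,y,0]+s*PX+h*PN)
def st():
    from station import get_obs
    o=get_obs();l=(o["eef_pos"]-ST)@SR;z=SR.T@R.from_quat(np.roll(o["tool_rot"],-1)).as_matrix()
    print("s,y,h",[round(float(v),4) for v in((l-P0)@PX,l[1],(l-P0)@PN)],"tilt",np.degrees(np.arctan2(z[0,2],-z[2,2])).round(1),"q",o["q"].round(2),"Fpanel(x,y,n)",[round(float(v),1) for v in((SR.T@o["contact_force"])@PX,(SR.T@o["contact_force"])[1],(SR.T@o["contact_force"])@PN)])
E
python3 - <<'E'
from h import *
st();print(rel(pan(.046,-.034,.075),tilt(38)))
E
```

```text
s,y,h [0.0178, -0.0842, 0.1571] tilt 29.9 q [ 0.66  0.2  -0.82  2.35  0.7   0.17  0.97] Fpanel(x,y,n) [-0.5, -0.5, 0.3]
([-0.0348, 0.0508, 0.0792], [-0.16, -8.13, -0.64])
```

Call:
{"fn": "arm_command", "kwargs": {"commands": [-0.008,0.02,0.02,0,-2,0,0.2,-0.017,0.035,0.04,0,-4,0,0,-0.026,0.05,0.06,0,-6,-0.5,0,-0.035,0.05,0.079,0,-8,-0.6,0,-0.035,0.05,0.079,0,-8,-0.6,0,-0.035,0.05,0.079,0,-8,-0.6,0]}}

```text
t: 14.6
eef_pos: [0.5451, 0.0444, 0.1149]
tool_rot: [0.301, -0.094, 0.949, 0.012]
contact_force: [-0.4, -0.0, -0.0]
gripper_width: 0.0
grasp_force: 0.0
```

```bash
python3 - <<'E'
from h import *
st();print(rel(pan(.049,-.034,.03),tilt(40)));print(rel(pan(.049,-.034,.0195),tilt(40)))
E
```

```text
s,y,h [0.0283, -0.0556, 0.096] tilt 35.0 q [ 0.49  0.38 -0.8   2.37  1.99  0.33 -0.33] Fpanel(x,y,n) [-0.3, 0.1, 0.2]
([-0.0209, 0.0235, 0.0652], [-1.81, -5.01, 0.75])
([-0.0209, 0.0238, 0.0757], [-1.81, -5.01, 0.75])
```

Call:
{"fn": "arm_command", "kwargs": {"commands": [-0.01,0.012,0.02,0,-2,0,0,-0.02,0.0235,0.035,-0.9,-4,0.4,0,-0.02,0.0235,0.045,-1.8,-5,0.7,0,-0.02,0.0235,0.045,-1.8,-5,0.7,0,-0.02,0.0235,0.045,-1.8,-5,0.7,0,-0.02,0.0235,0.045,-1.8,-5,0.7,0]}}

```text
t: 15.2
eef_pos: [0.5816, 0.0746, 0.0887]
tool_rot: [0.339, -0.092, 0.936, 0.033]
contact_force: [-0.8, -1.0, 0.1]
gripper_width: -0.003
grasp_force: 0.0
```

```bash
python3 - <<'E'
from h import *
st();print(rel(pan(.049,-.034,.03),tilt(40)));print(rel(pan(.049,-.034,.0195),tilt(40)))
E
```

```text
s,y,h [0.0475, -0.0331, 0.0507] tilt 39.9 q [ 0.53  0.58 -0.92  2.35  2.24  0.53 -0.51] Fpanel(x,y,n) [-0.7, -0.9, 0.7]
([0.0002, -0.0009, 0.0207], [0.04, -0.15, 0.05])
([0.0011, -0.0009, 0.0312], [0.04, -0.15, 0.05])
```

Call:
{"fn": "arm_command", "kwargs": {"commands": [0,-0.001,0.015,0,0,0,0,0.001,-0.001,0.025,0,0,0,0,0.001,-0.001,0.031,0,0,0,0,0.001,-0.001,0.031,0,0,0,0]}}

```text
t: 15.6
eef_pos: [0.6006, 0.0777, 0.0634]
tool_rot: [0.339, -0.092, 0.936, 0.034]
contact_force: [-0.2, 0.2, -0.5]
gripper_width: 0.001
grasp_force: 0.0
```

Call:
{"fn": "arm_command", "kwargs": {"commands": [0,-0.01,0,0,0,0,0,0,-0.02,0,0,0,0,0,0,-0.03,0,0,0,0,0,0,-0.04,0,0,0,0,0,0,-0.048,0,0,0,0,0,0,-0.054,0,0,0,0,0,0,-0.058,0,0,0,0,0,0,-0.058,0,0,0,0,0]}}

```text
t: 16.4
eef_pos: [0.6121, 0.0196, 0.0637]
tool_rot: [0.339, -0.091, 0.936, 0.034]
contact_force: [0.4, 0.5, -0.3]
gripper_width: -0.002
grasp_force: 0.0
```

```bash
python3 - <<'E'
from h import *
st()
E
```

```text
s,y,h [0.0489, -0.093, 0.0191] tilt 39.9 q [ 0.63  0.66 -0.87  2.29  2.36  0.48 -0.47] Fpanel(x,y,n) [0.2, 0.4, -0.5]
```

Call:
{"fn": "arm_command", "kwargs": {"commands": [0,-0.003,0,0,0,0,0,0,-0.006,0,0,0,0,0,0,-0.006,0,0,0,0,0]}}

```text
t: 16.7
eef_pos: [0.6131, 0.0145, 0.0637]
tool_rot: [0.339, -0.092, 0.936, 0.034]
contact_force: [-0.4, 0.0, 0.2]
gripper_width: 0.002
grasp_force: 0.1
```

Call:
{"fn": "arm_command", "kwargs": {"commands": [0,-0.003,0,0,0,0,0,0,-0.005,0,0,0,0,0,0,-0.005,0,0,0,0,0]}}

```text
t: 17.0
eef_pos: [0.613, 0.014, 0.0638]
tool_rot: [0.339, -0.095, 0.935, 0.037]
contact_force: [0.5, 8.3, -1.0]
gripper_width: -0.002
grasp_force: 4.2
```

```bash
python3 - <<'E'
from h import *
st()
E
```

```text
s,y,h [0.0488, -0.0986, 0.0193] tilt 39.8 q [ 0.65  0.66 -0.87  2.28  2.38  0.45 -0.47] Fpanel(x,y,n) [1.1, 8.0, -2.0]
```

Tab is at its far stop (tip y −0.0986 agrees with rib at −0.1186). Now over the button.

```bash
python3 - <<'E'
from h import *
print(rel(pan(.047,-.0936,.021),tilt(40)));print(rel(pan(.047,-.063,.03),tilt(43)));print(rel(pan(.047,-.063,.012),tilt(43)))
E
```

```text
([0.0017, 0.0051, -0.0018], [0.55, -0.18, 0.18])
([0.0008, 0.0358, -0.0104], [0.56, -3.18, 0.17])
([0.0023, 0.0356, 0.0075], [0.56, -3.18, 0.17])
```

Call:
{"fn": "arm_command", "kwargs": {"commands": [0.001,0.012,-0.003,0,0,0,0,0.001,0.02,-0.008,0,-1,0,0,0.001,0.038,-0.01,0,-3,0,0,0.001,0.04,-0.01,0,-3,0,0,0.001,0.04,-0.01,0,-3,0,0]}}

```text
t: 17.5
eef_pos: [0.599, 0.0478, 0.0706]
tool_rot: [0.363, -0.091, 0.927, 0.037]
contact_force: [-0.7, -1.1, -0.6]
gripper_width: -0.0
grasp_force: 0.0
```

```bash
python3 - <<'E'
from h import *
from station import *
st();print(rel(pan(.047,-.063,.012),tilt(43)))
c=read_camera("wrist");np.savez("w6.npz",**c);cv2.imwrite("pics/w6.png",c["img"][80:,100:540,::-1])
E
```

```text
s,y,h [0.0467, -0.0627, 0.029] tilt 42.8 q [ 0.63  0.68 -0.95  2.34  2.41  0.6  -0.55] Fpanel(x,y,n) [-1.1, -0.9, -0.0]
([0.002, -0.0003, 0.0169], [0.12, -0.21, 0.0])
```

View pics/w6.png

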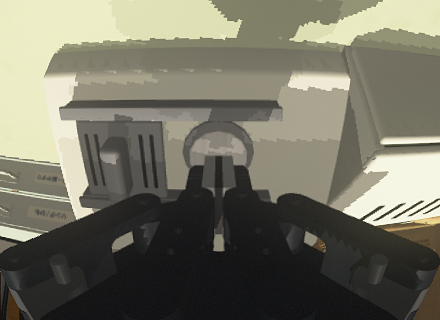

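The picture shows the button exposed at (218,148) under the centred fingertips, and the tab aside at left. Pressing.

Call:
{"fn": "arm_command", "kwargs": {"commands": [0.001,0,0.008,0,0,0,0,0.002,0,0.016,0,0,0,0,0.0025,0,0.019,0,0,0,0,0.003,0,0.022,0,0,0,0,0.003,0,0.022,0,0,0,0]}}

```text
t: 18.05
eef_pos: [0.6121, 0.0497, 0.0523]
tool_rot: [0.364, -0.091, 0.926, 0.036]
contact_force: [-1.5, -0.9, 2.7]
gripper_width: 0.001
grasp_force: 1.2
```

```bash
python3 - <<'E'
from h import *
st()
E
```

```text
s,y,h [0.0471, -0.0634, 0.0065] tilt 42.9 q [ 0.6   0.74 -0.93  2.32  2.43  0.63 -0.54] Fpanel(x,y,n) [0.2, -0.6, 3.1]
```

Call:
{"fn": "arm_command", "kwargs": {"commands": [0,0,0.0015,0,0,0,0,0.0005,0,0.003,0,0,0,0,0.0005,0,0.004,0,0,0,0,0.0005,0,0.004,0,0,0,0]}}

```text
t: 18.45
eef_pos: [0.6135, 0.0501, 0.0502]
tool_rot: [0.364, -0.091, 0.926, 0.036]
contact_force: [-11.0, -5.9, 16.0]
gripper_width: -0.0
grasp_force: 10.3
```

```bash
python3 - <<'E'
from h import *
st()
E
```

```text
s,y,h [0.0471, -0.0633, 0.0038] tilt 42.9 q [ 0.6   0.75 -0.93  2.32  2.44  0.64 -0.54] Fpanel(x,y,n) [-0.6, -3.6, 20.0]
```

Button bottomed (20 N at the predicted depth). Lift, cross over the rib and go to its right side.

Call:
{"fn": "arm_command", "kwargs": {"commands": [-0.002,0,-0.016,0,0,0,0,-0.006,0,-0.044,0,0,0,0,-0.006,-0.02,-0.05,0,0,0,0,-0.006,-0.05,-0.05,0,0,0,0,-0.006,-0.085,-0.05,0,0,0,0,-0.006,-0.085,-0.05,0,0,0,0,-0.006,-0.085,-0.05,0,0,0,0,-0.006,-0.085,-0.05,0,0,0,0]}}

```text
t: 19.25
eef_pos: [0.6011, -0.0372, 0.0899]
tool_rot: [0.363, -0.092, 0.926, 0.037]
contact_force: [0.1, 0.7, -0.7]
gripper_width: 0.003
grasp_force: 0.0
```

```bash
python3 - <<'E'
from h import *
st();print(rel(pan(.049,-.148,.0195),tilt(41)))
E
```

```text
s,y,h [0.046, -0.1466, 0.0531] tilt 42.8 q [ 0.84  0.63 -0.94  2.32  2.52  0.4  -0.5 ] Fpanel(x,y,n) [-0.2, 0.7, -0.7]
([0.0016, -0.0016, 0.0337], [0.21, 1.83, 0.04])
```

Call:
{"fn": "arm_command", "kwargs": {"commands": [0.001,-0.001,0.015,0,1,0,0,0.0015,-0.001,0.028,0,1.8,0,0,0.0015,-0.001,0.0335,0,1.8,0,0,0.0015,-0.001,0.0335,0,1.8,0,0]}}

```text
t: 19.65
eef_pos: [0.6229, -0.0335, 0.064]
tool_rot: [0.349, -0.093, 0.932, 0.036]
contact_force: [-0.7, -0.3, 0.6]
gripper_width: 0.006
grasp_force: 0.0
```

Call:
{"fn": "arm_command", "kwargs": {"commands": [0,0.01,0,0,0,0,0,0,0.02,0,0,0,0,0,0,0.03,0,0,0,0,0,0,0.04,0,0,0,0,0,0,0.05,0,0,0,0,0,0,0.056,0,0,0,0,0,0,0.06,0,0,0,0,0,0,0.06,0,0,0,0,0]}}

```text
t: 20.45
eef_pos: [0.611, 0.0247, 0.0645]
tool_rot: [0.349, -0.092, 0.932, 0.036]
contact_force: [-0.8, 0.3, 0.2]
gripper_width: -0.001
grasp_force: 0.0
```

```bash
python3 - <<'E'
from h import *
st()
E
```

```text
s,y,h [0.0493, -0.0878, 0.0198] tilt 41.0 q [ 0.64  0.67 -0.89  2.3   2.4   0.51 -0.51] Fpanel(x,y,n) [-0.5, 0.4, 0.6]
```

Call:
{"fn": "arm_command", "kwargs": {"commands": [0,0.003,0,0,0,0,0,0,0.006,0,0,0,0,0,0,0.006,0,0,0,0,0]}}

```text
t: 20.75
eef_pos: [0.6101, 0.0297, 0.0645]
tool_rot: [0.349, -0.092, 0.932, 0.035]
contact_force: [0.4, -0.1, -0.2]
gripper_width: 0.004
grasp_force: 0.1
```

Call:
{"fn": "arm_command", "kwargs": {"commands": [0,0.002,0,0,0,0,0,0,0.004,0,0,0,0,0,0,0.004,0,0,0,0,0]}}

```text
t: 21.05
eef_pos: [0.61, 0.0304, 0.0644]
tool_rot: [0.349, -0.09, 0.932, 0.033]
contact_force: [-1.5, -7.5, 2.2]
gripper_width: -0.004
grasp_force: 3.5
```

```bash
python3 - <<'E'
from h import *
st()
E
```

```text
s,y,h [0.0493, -0.082, 0.0197] tilt 41.1 q [ 0.62  0.67 -0.89  2.31  2.39  0.53 -0.51] Fpanel(x,y,n) [-1.1, -7.1, 3.5]
```

Tab is back at its stop. Back off and retreat, then check by measurement.

Call:
{"fn": "arm_command", "kwargs": {"commands": [0,-0.01,0,0,0,0,0,0,-0.012,-0.01,0,0,0,0,0,-0.012,-0.04,0,0,0,0,0,-0.012,-0.08,0,0,0,0,0,-0.012,-0.1,0,0,0,0,0,-0.012,-0.1,0,0,0,0,0,-0.012,-0.1,0,0,0,0,0,-0.012,-0.1,0,0,0,0]}}

```text
t: 21.85
eef_pos: [0.5476, 0.0089, 0.1396]
tool_rot: [0.349, -0.092, 0.932, 0.035]
contact_force: [0.6, 0.1, 0.4]
gripper_width: -0.002
grasp_force: 0.0
```

```bash
python3 - <<'E'
from h import *
from station import *
st();c=read_camera("wrist");np.savez("w7.npz",**c)
g=c["img"].astype(int).sum(2)//3
# tab edges: for row samples on plane h=.014 map columns, list sharp steps
for r in range(215,275,10):
    row=cv2.GaussianBlur(g[r:r+1].astype(np.float32),(3,1),0)[0];d=np.diff(row)
    i=[x for x in range(250,440) if abs(d[x])>14 and abs(d[x])==abs(d[x-2:x+3]).max()]
    if i: w=wpanel(c,[(x,r) for x in i],.014);print(r,w[0,0],[(int(d[x]>0),float(y)) for x,y in zip(i,w[:,1])])
# drawer front: housing side columns
for col in(470,500):
    v=g[150:330,col].tolist();print(col,v[::3])
a=np.load("top0.npz")["img"].astype(int);b=read_camera("top")["img"].astype(int)
m=(abs(a-b).sum(2)>60).astype(np.uint8)
n,_,s,ce=cv2.connectedComponentsWithStats(cv2.morphologyEx(m,cv2.MORPH_OPEN,np.ones((3,3))))
print(s[1:].tolist())
E
```

```text
s,y,h [0.0388, -0.091, 0.1188] tilt 41.1 q [ 0.81  0.4  -1.    2.4   2.35  0.32 -0.55] Fpanel(x,y,n) [0.7, -0.0, 0.0]
215 0.0647 [(0, -0.1449), (0, -0.0894), (0, -0.0835), (1, -0.081), (0, -0.0776), (0, -0.052), (1, -0.0495), (0, -0.046), (1, -0.0434), (1, -0.039), (0, 0.0049), (1, 0.0166)]
225 0.0742 [(0, -0.1493), (1, -0.0338), (0, 0.0044), (1, 0.0132)]
235 0.084 [(0, -0.1511), (1, -0.0311), (0, 0.0049)]
245 0.0941 [(0, -0.1485), (0, -0.1133), (0, -0.0947), (1, -0.0885), (1, -0.0691), (1, 0.0166)]
255 0.1047 [(0, -0.1523), (0, -0.1191), (1, -0.1056), (0, -0.0948), (1, -0.0876), (0, -0.0768), (1, -0.0642), (1, 0.0113)]
265 0.1156 [(0, -0.1525), (0, -0.1215), (1, -0.1068), (0, -0.0958), (1, -0.0876), (0, -0.0757), (1, -0.0609), (1, 0.0049)]
470 [110, 111, 111, 112, 111, 110, 110, 112, 112, 137, 240, 122, 113, 198, 240, 239, 239, 239, 239, 239, 240, 239, 239, 240, 239, 240, 240, 239, 239, 240, 241, 240, 239, 245, 63, 169, 240, 239, 240, 86, 93, 92, 94, 90, 89, 89, 86, 118, 76, 78, 77, 75, 45, 43, 41, 40, 37, 38, 34, 34]
500 [106, 110, 110, 109, 111, 112, 112, 112, 114, 108, 225, 210, 110, 169, 239, 239, 239, 239, 239, 239, 239, 240, 239, 239, 240, 239, 240, 240, 239, 241, 244, 239, 247, 66, 236, 239, 239, 239, 217, 93, 92, 90, 91, 89, 88, 86, 140, 72, 78, 77, 69, 141, 67, 70, 70, 75, 35, 34, 31, 32]
[[276, 175, 117, 116, 6633], [276, 176, 52, 12, 168], [401, 206, 36, 27, 706], [173, 223, 290, 177, 11681], [382, 250, 3, 3, 9], [372, 253, 10, 4, 33], [142, 268, 147, 21, 2127], [69, 289, 116, 74, 3873], [463, 293, 81, 107, 4136], [336, 302, 39, 35, 915], [459, 308, 4, 19, 70], [463, 309, 18, 91, 753], [168, 320, 3, 3, 9], [66, 329, 34, 15, 241], [191, 346, 48, 54, 1284], [339, 361, 8, 12, 73], [242, 374, 43, 26, 865], [289, 387, 8, 13, 76]]
```

```bash
python3 - <<'E'
from h import *
from station import *
c=dict(np.load("w7.npz"));g=c["img"].astype(int).sum(2)//3
for col in(470,500):print(g[172:196,col].tolist(),[((wz(c,(col,r),z)[0]-ST)@SR)[0].round(4).item() for r,z in((178,.069),(184,.069),(190,.075))])
print(hand_in())
E
```

```text
[112, 113, 112, 113, 110, 137, 189, 227, 240, 245, 186, 122, 99, 102, 113, 119, 145, 198, 228, 239, 240, 239, 239, 239] [-0.0878, -0.0802, -0.0805]
[112, 113, 114, 111, 112, 108, 135, 188, 225, 238, 240, 210, 99, 104, 110, 115, 125, 169, 213, 235, 239, 239, 239, 239] [-0.0888, -0.081, -0.0809]
the job is handed in; nothing more can be done
None
```

The tuner was set down flat in the drawer and the drawer pushed shut to its stop. The button was then pressed fully down and let up, and the tab slid back over it; the job was handed in at about 22 s of the 72 s allowed, and no verdict came back.

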